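# Take the blue filter pack off its display peg

### The job

Three things hang on the pegs of the bench stand. Take the pack of blue syringe filters off its peg - lift it so the hang slot clears the peg's upturned tip and slide it off, without dragging it hard against the peg - and set it down, not dropped, standing upright inside the steel tray. Leave the red pack hanging on its peg.

Things in the scene. Friction and masses are not known exactly. Their poses are not given: they have to be found in the camera images.
- blue_tab (a point): Blue carded blister pack, 80 to 170 g: clear blister 32 x 56 x 70 mm (x, y, z), above it a blue strip 10 mm thick (x), 44 wide (y) with a hang slot 20 wide, 38 tall, then a solid 56 mm tall grip tab. Point: middle of the tab, 18 mm below its top edge, 38 above the slot's top edge, 150 above the pack's flat underside. x through the thickness, along the peg; z up. Pinch across x, from above.
- red_tab (a point): The same pack in red on another of the three pegs, to be left there; same size, point and axes. The remaining peg carries a yellow plastic gel comb with the same hang strip.
- stand: Fixed stand; origin on the table under its crossbar (x = 0, top z 152 mm). 3 pegs, 8 mm thick, run to its -x at y = -100, 0, 100 mm; upper side z 148, where the slots' top edges rest; straight to x = -95, then the tip turns up to z 162, ending at x = -102. Packs hang at x = -60 to -48, undersides 36 above the table. Raised 14 to 30 mm (best 22), a pack slides off level to -x.
- tray: Fixed shallow stainless-steel tray, 170 x 150 mm (x, y), 22 mm tall, walls 4 mm, inner floor 4 mm above the table. Origin at the middle of its underside, on the table; z up.
There are look-alikes about, which are no part of the job. There is more than one size of the part that bears blue_tab; the job needs the middle-sized.

How it is judged:
By the outcome, as a careful person would: the job done as asked, in the order asked, and still so for the second after the job is handed in, with the robot touching nothing.
It also fails if it takes over 40 s, if anything falls off the work surface, if the arm or the gripper's body presses on something with over 40 N, if the wrist force passes 120 N, or if a joint passes its speed limit or range.

### The arm

A 6-joint arm with a two-finger parallel gripper is mounted at the origin on the work surface. World frame = base frame: x ahead of the robot, y to its left, z up, the work surface at z = 0. Lengths are in m, angles in degrees, forces in N, time in s.
With the tool pointing down it reaches from about 0.35 to 0.775 m from the base axis. Payload 5.5 kg.
Tool frame: the origin (TCP) lies at the very end of the fingers, on their centre line; the grasp point (between the pads) lies 19 mm behind it; z points along the fingers, y is the direction in which the jaws open and shut (so a half turn about z gives the same grasp; the last joint's range is limited). The gripper opens to 85 mm and grips with 20 to 120 N. Pads are 22 mm wide; open, the fingers measure 114 mm over their backs; the gripper's body (76 mm by 85 mm) begins 54 mm behind the grasp point. The pads swing forward as they close: fully open they stand 13 mm farther back than shut.
Start: joints at [67.689, 17.945, 2.641, 74.691, 0, 82.002], TCP at [0.142, 0.557, 0.231] pointing down, gripper open.
Joint ranges: [-158.12, 158.12], [-49.38, 96.58], [-58.88, 72.47], [-126.05, 133.96], [-84.25, 85.87], [-180, 180]. Speed limits (degrees/s): [147.25, 147.25, 180, 180, 180, 180].

### API

Orientations are given as [roll, pitch, yaw] about the fixed x, y, z axes, in that order (R = Rz(yaw) Ry(pitch) Rx(roll)).
In Python, from bench import arm gives the robot as it stands. The module is installed in compiled form; this text tells all that it offers.
- The arm moves only by the shell command python3 -m pendant 'ROWS'. ROWS is a JSON object of lists of equal length, an entry for each row: "offset": the shift along the tool's x, y, z in cm, a list of three; "twist": the turn, a rotation vector about the tool's x, y, z in degrees, a list of three; "jaw": the gripper command: -1 is fully open, 1 is shut, values between are in proportion. A call has 1 to 10 rows; each row is the pose to reach, as a shift and turn from the pose commanded when the call began, along the tool's axes at that moment; what a row does not reach only later rows make up. A row lasts 1/8 s, in which the tool goes at most 62.5 mm and 10.7 degrees, less where a joint would pass 70% of its speed; a pose out of reach is approached as far as the arm can. A call with a gripper value outside its range is refused whole. The fingers move at their own pace and stop on an object; the grip force is fixed at half the most. Time passes only in rows, so rows that repeat a pose let the fingers close. It gives the time, the measured TCP pose, the force and the opening at its end, in the units of the state.
- arm.get_obs(): the state, without advancing time (a new reading comes with each control period).
- arm.get_image(name): name is "scene" or "side" or "wrist"; returns a dict with "image" (400x640x3 uint8, red, green, blue), "fovy" (degrees; the focal length in pixels is half the picture's height over the tangent of half this angle, whatever the lens; pixels are square), "cx", "cy" (the principal point, pixels), "rvec" (rotation vector, rad) and "tvec" (3), from world to camera coordinates, as OpenCV has them. Camera axes: x right, y down, z forward; pixel columns grow to the right and rows downward; lengths in m; the calibration is good to about 2 mm. A picture is of the moment at which its call begins. There is no depth.
- arm.sign_off(): hands the job in, once; it reports no verdict.
Trained networks look in a picture, given as the dict that the camera call returned (one of the last four; its "shot" number tells which), for a name from the list of things; names that differ only in an ending like _2 or _b are one class to them, and where a whole thing is asked for, a point or a joint stands for the part that bears it (a point fixed in the world has none). Each returns a list of dicts, best first, with "confidence" (0 to 1); they miss things now and then, are a little off and sometimes report something else, mostly with a low value. They report only what shows in the picture. A call takes as long as a camera call. They do not tell look-alikes from the thing itself.
- arm.search_frame(target, picture): "position" ([column, row] in pixels, amid what is visible of it).
- arm.pinpoint(target, picture): "position" ([column, row] in pixels: a listed point, or the origin of a listed thing).
The state is a dict: "clock": time; "joint_pos": joint angles; "joint_vel": joint speeds; "effort": joint torques, N m; "tcp_pos": TCP position; "orientation": TCP orientation; "force": force on the tool from outside, world axes, zero at the start; "moment": the same for the moment, N m; "width": finger opening in m.
Only numpy, scipy, OpenCV 4.12 (cv2) and the standard library are available. Lean on these libraries where they do the work, as an engineer would, in place of code of your own. Each camera call takes 0.05 s, during which the arm holds its last target.

## Working session

There is one attempt and no reset: what is moved stays moved. The work goes in short steps, Python scripts to look and compute and a shell command to move; the robot and the scene stay as the last step left them, time stands still between calls to the robot, and variables do not carry over. Pictures are saved under pics/ and viewed, and the job is handed in when it is done.

```bash
mkdir -p pics
cat > h.py <<'E'
import numpy as np, cv2, pickle
from bench import arm
def K(p):
    f=p["image"].shape[0]/2/np.tan(np.radians(p["fovy"]/2)); return np.array([[f,0,p["cx"]],[0,f,p["cy"]],[0,0,1.]])
def PM(p):
    R,_=cv2.Rodrigues(np.array(p["rvec"],float)); return K(p)@np.c_[R,np.array(p["tvec"],float)]
def proj(p,X):
    q=PM(p)@np.r_[X,1]; return q[:2]/q[2]
def tri(p1,u1,p2,u2):
    X=cv2.triangulatePoints(PM(p1),PM(p2),np.array(u1,float).reshape(2,1),np.array(u2,float).reshape(2,1)); return (X[:3]/X[3]).ravel()
def onplane(p,u,v,ax,val):
    R,_=cv2.Rodrigues(np.array(p["rvec"],float)); c=-R.T@np.array(p["tvec"],float).ravel(); d=R.T@np.linalg.inv(K(p))@np.array([u,v,1.]); return c+d*(val-c[ax])/d[ax]
def save(p,n): cv2.imwrite("pics/"+n+".png",p["image"][:,:,::-1])
E
python3 - <<'E'
from h import *
D={}
for n in ["scene","side","wrist"]:
    p=arm.get_image(n); D[n]=p; save(p,n+"0")
    R,_=cv2.Rodrigues(np.array(p["rvec"],float)); print(n,(-R.T@np.array(p["tvec"]).ravel()).round(3),R[2].round(2))
    for t in ["blue_tab","red_tab","stand","tray"]:
        print(t,[(np.round(r["position"]).tolist(),round(r["confidence"],2)) for r in arm.pinpoint(t,p)])
pickle.dump(D,open("d0.pkl","wb")); print(arm.get_obs())
E
```

```text
scene [ 1.232 -0.501  1.083] [-0.54  0.41 -0.74]
blue_tab [([427.0, 134.0], 0.79), ([330.0, 162.0], 0.67), ([347.0, 184.0], 0.56)]
red_tab [([379.0, 173.0], 0.72), ([348.0, 184.0], 0.39)]
stand [([352.0, 249.0], 0.77)]
tray [([221.0, 278.0], 0.66)]
side [ 0.046 -0.742  0.678] [ 0.44  0.75 -0.5 ]
blue_tab [([272.0, 127.0], 0.88), ([318.0, 173.0], 0.78), ([248.0, 200.0], 0.62)]
red_tab [([307.0, 159.0], 0.56)]
stand [([334.0, 228.0], 0.55)]
tray [([370.0, 324.0], 0.96)]
wrist [0.063 0.578 0.375] [ 0.31 -0.08 -0.95]
blue_tab []
red_tab []
stand []
tray []
{'clock': 0.75, 'joint_pos': array([6.76910555e+01, 1.79426654e+01, 2.64199439e+00, 7.46907255e+01,
       2.45713666e-04, 8.20007083e+01]), 'joint_vel': array([ 0.03950324, -0.00653389,  0.03774955,  0.03947757, -0.0973191 ,
        0.08255912]), 'effort': array([-1.25599327e-03, -4.80348158e+01,  2.98774588e+01, -9.59307999e-05,
       -1.43411730e-04, -9.50157926e-06]), 'tcp_pos': array([0.14215219, 0.55720001, 0.23135148]), 'orientation': array([1.79991446e+02, 9.53941274e-04, 1.65690347e+02]), 'force': array([0.64378128, 0.01928714, 0.71385687]), 'moment': array([-0.00735299, -0.0202495 ,  0.00789614]), 'width': 0.0856632633026365}
```

View pics/scene0.png

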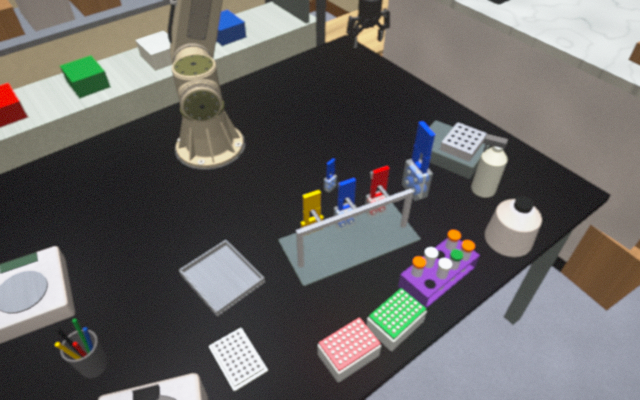

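View pics/side0.png

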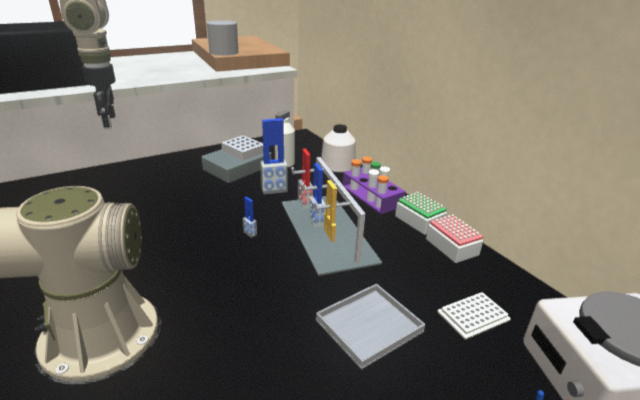

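The blue candidates in the scene image are a large pack standing at (427,134), a small one standing at (330,162), and one hanging on the middle peg at (347,184). The hanging one is the middle-sized pack, so it fits. I'll confirm it in a crop and measure its position.

Run:
```python
from h import *
D=pickle.load(open("d0.pkl","rb")); s,d=D["scene"],D["side"]
for n,a,b in [("blue",(347,184),(318,173)),("big",(427,134),(272,127)),("small",(330,162),(248,200)),("red",(379,173),(307,159)),("stand",(352,249),(334,228)),("tray",(221,278),(370,324))]:
    X=tri(s,a,d,b); print(n,X.round(3),(proj(s,X)-a).round(1),(proj(d,X)-b).round(1))
print("tray plane",onplane(s,221,278,2,0),onplane(d,370,324,2,0)); print("stand",onplane(s,352,249,2,0),onplane(d,334,228,2,0))
a=cv2.resize(s["image"][140:290,270:430],None,fx=5,fy=5,interpolation=3)[:600,:800]
cv2.imwrite("pics/c1.png",a[:600,:,::-1])
b=cv2.resize(d["image"][140:280,270:400],None,fx=4.2,fy=4.2,interpolation=3); cv2.imwrite("pics/c2.png",b[:,:,::-1])
b=cv2.resize(d["image"][270:370,300:440],None,fx=5,fy=5,interpolation=3); cv2.imwrite("pics/c3.png",b[:,:,::-1])
```

```text
blue [0.568 0.112 0.187] [-0.3  1. ] [-0.8 -1. ]
big [0.574 0.396 0.215] [-0.   0.2] [-0.2 -0.2]
small [0.405 0.191 0.106] [ 0.  -0.1] [0.1 0.1]
red [0.588 0.206 0.185] [-0.3  1.1] [-0.9 -1.2]
stand [ 0.626  0.096 -0.001] [ 0.7 -1.8] [1.6 1.8]
tray [ 0.493 -0.245  0.005] [ 0.2 -0.3] [0.4 0.4]
tray plane [ 0.49059858 -0.24507805  0.        ] [ 0.49643251 -0.24058915  0.        ]
stand [0.62990284 0.08977644 0.        ] [0.62617335 0.10485675 0.        ]
```

View pics/c1.png

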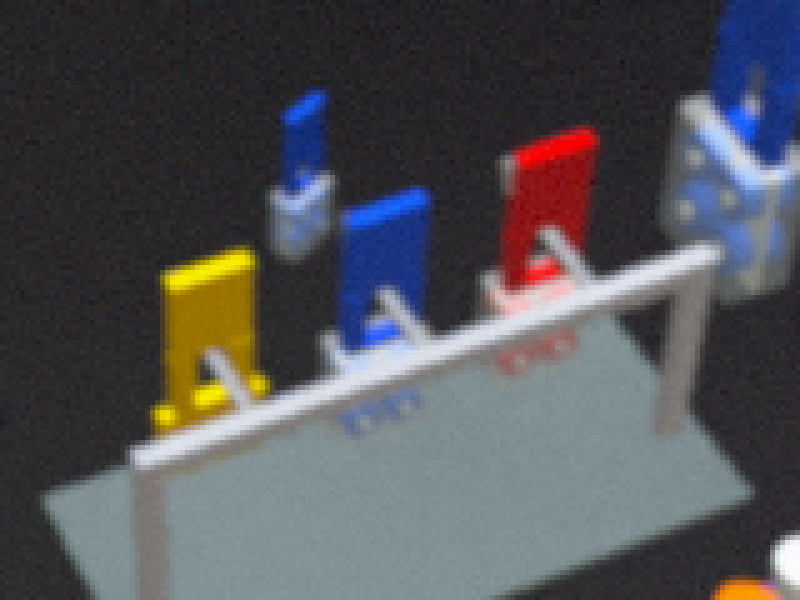

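View pics/c2.png

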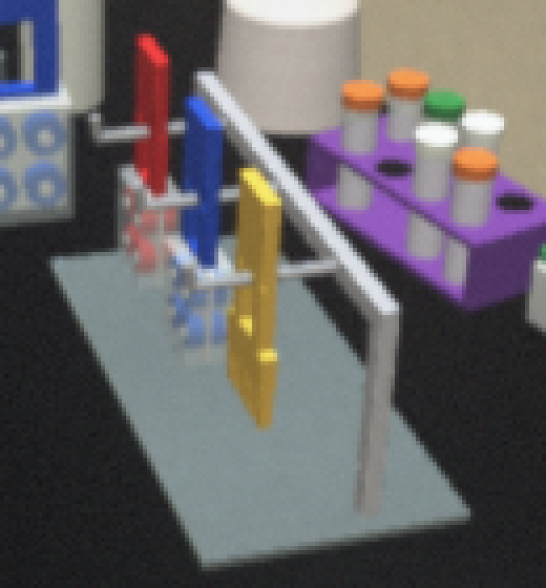

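View pics/c3.png

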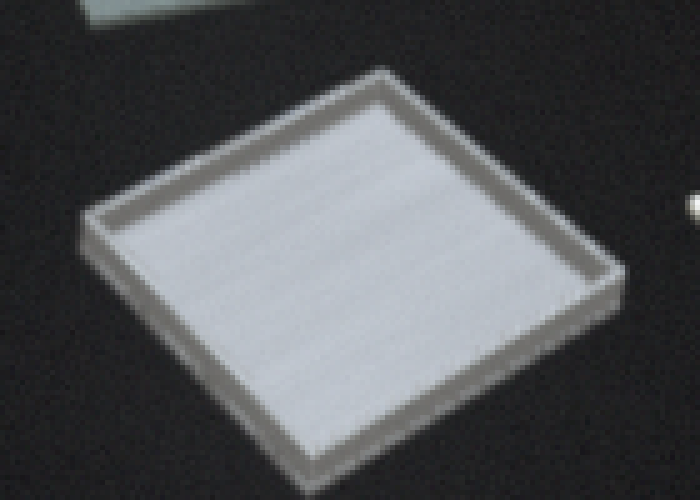

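Run:
```python
from h import *
D=pickle.load(open("d0.pkl","rb")); s,d=D["scene"],D["side"]
S=lambda u,v:(270+u/5-.4,140+v/5-.4)
T=lambda u,v:(270+u/4.2-.4,140+v/4.2-.4)
def yaw(a,b):
    e=b-a; return np.degrees(np.arctan2(-e[0],e[1])),np.linalg.norm(e)
a,b=onplane(s,*S(133,455),2,.152),onplane(s,*S(700,243),2,.152); print("bar scene",a.round(4),b.round(4),yaw(a,b))
a,b=onplane(d,*T(396,306),2,.152),onplane(d,*T(210,72),2,.152); print("bar side (right edge)",a.round(4),b.round(4),yaw(a,b))
a,b=onplane(d,*T(385,315),2,.152),onplane(d,*T(198,78),2,.152); print("bar side (left edge)",a.round(4),b.round(4),yaw(a,b))
# tab top z: underside 36 + 168=204
for n,l,r in [("blue",(345,212),(429,188)),("red",(516,155),(597,129)),("yel",(165,273),(255,248))]:
    a,b=onplane(s,*S(*l),2,.204),onplane(s,*S(*r),2,.204); print(n,a.round(4),b.round(4),((a+b)/2).round(4),yaw(a,b))
for n,q in [("blue",[(188,97),(206,98),(221,124),(203,133)]),("red",[(137,36),(152,36),(169,66),(150,70)])]:
    P=np.array([onplane(d,*T(*x),2,.204) for x in q]); print(n,P.round(3).tolist(),P.mean(0).round(4))
# tray corners, rim z=.022 (side)
P=np.array([onplane(d,300+u/5-.4,270+v/5-.4,2,.022) for u,v in [(383,68),(625,270),(310,462),(82,215)]]); print(P.round(4).tolist(),P.mean(0)); 
for i in range(4): e=P[(i+1)%4]-P[i]; print(np.degrees(np.arctan2(e[1],e[0])).round(1),np.linalg.norm(e).round(4))
```

```text
bar scene [ 0.587  -0.0639  0.152 ] [0.6543 0.2597 0.152 ] (np.float64(-11.741927457110725), np.float64(0.330603250842128))
bar side (right edge) [ 0.5938 -0.0621  0.152 ] [0.6641 0.2587 0.152 ] (np.float64(-12.355903552107884), np.float64(0.3284266027454901))
bar side (left edge) [ 0.5827 -0.0671  0.152 ] [0.6513 0.2537 0.152 ] (np.float64(-12.061700989629957), np.float64(0.32799153035073536))
blue [0.56   0.0915 0.204 ] [0.573  0.1365 0.204 ] [0.5665 0.114  0.204 ] (np.float64(-16.128908807606614), np.float64(0.04687096237161871))
red [0.5822 0.1882 0.204 ] [0.5936 0.235  0.204 ] [0.5879 0.2116 0.204 ] (np.float64(-13.733498200853644), np.float64(0.04815566650562833))
yel [ 0.5382 -0.0063  0.204 ] [0.552  0.0396 0.204 ] [0.5451 0.0167 0.204 ] (np.float64(-16.756446516522534), np.float64(0.04794923125780441))
blue [[0.571, 0.133, 0.204], [0.581, 0.127, 0.204], [0.57, 0.091, 0.204], [0.554, 0.085, 0.204]] [0.5689 0.1093 0.204 ]
red [[0.589, 0.232, 0.204], [0.598, 0.227, 0.204], [0.584, 0.18, 0.204], [0.57, 0.18, 0.204]] [0.5855 0.2046 0.204 ]
[[0.5701, -0.1619, 0.022], [0.5817, -0.3099, 0.022], [0.4112, -0.3258, 0.022], [0.4008, -0.1764, 0.022]] [ 0.49096954 -0.24348821  0.022     ]
-85.5 0.1484
-174.7 0.1712
94.0 0.1497
4.9 0.1699
```

Confirmed: the blue pack on the middle peg of the stand (crop pixels 385,250) is the middle-sized one. The stand's yaw is about -12°. Next I'll move above it.

```bash
python3 -m pendant '{"offset":[[0,0,-6],[-8,-5,-8],[-16,-10,-8],[-24,-15,-8],[-32,-20,-8],[-40,-25,-8],[-46,-29,-8],[-52.4,-32.8,-8],[-52.4,-32.8,-8],[-52.4,-32.8,-8]],"twist":[[0,0,8],[0,0,18],[0,0,28],[0,0,38],[0,0,48],[0,0,58],[0,0,68],[0,0,78],[0,0,88],[0,0,88]],"jaw":[-1,-1,-1,-1,-1,-1,-1,-1,-1,-1]}'
```

```text
clock: 2.0
tcp_pos: [0.5306, 0.1494, 0.3114]
orientation: [180.0, -0.0, 77.6]
force: [1.1, 1.5, -0.2]
width: 0.085
```

```bash
python3 -m pendant '{"offset":[[0,0,0],[0,0,0]],"twist":[[0,0,0],[0,0,0]],"jaw":[-1,-1]}'
python3 - <<'E'
from h import *
p=arm.get_image("wrist"); save(p,"wrist1"); pickle.dump(p,open("w1.pkl","wb"))
print(arm.get_obs()["tcp_pos"],arm.get_obs()["orientation"],arm.get_obs()["joint_pos"])
for t in ["blue_tab","red_tab","stand"]:
    print(t,[(np.round(r["position"],1).tolist(),round(r["confidence"],2)) for r in arm.pinpoint(t,p)])
print(proj(p,[.569,.110,.186]))
E
```

```text
clock: 2.25
tcp_pos: [0.5291, 0.151, 0.3109]
orientation: [-179.9, -0.0, 77.6]
force: [-0.4, -0.0, 0.6]
width: 0.0852
[0.52868856 0.15163552 0.31115458] [-1.79968231e+02 -1.34159843e-02  7.77160338e+01] [7.62719491e+00 1.46833632e+01 9.32112088e+00 8.46630586e+01
 2.34333277e-02 1.09911152e+02]
blue_tab [([211.8, 159.8], 0.97), ([366.2, 221.5], 0.87)]
red_tab [([367.0, 116.2], 0.93)]
stand [([382.3, 175.9], 0.93)]
[363.10321317 221.62659097]
```

View pics/wrist1.png

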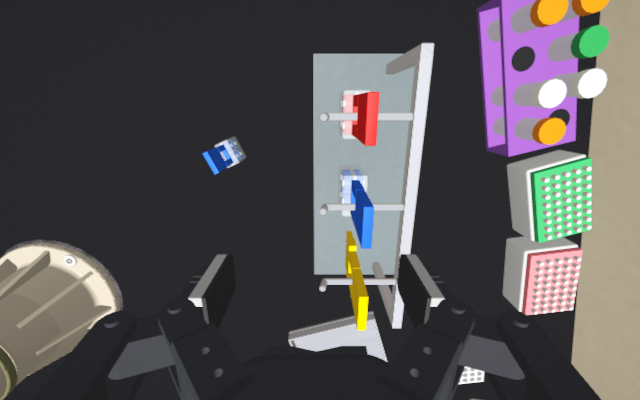

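Run:
```python
from h import *
p=pickle.load(open("w1.pkl","rb"))
print(onplane(p,366.2,221.5,2,.186))
cv2.imwrite("pics/w1c.png",cv2.resize(p["image"][150:260,300:420],None,fx=5,fy=5,interpolation=3)[:,:,::-1])
```

```text
[0.572101   0.10946289 0.186     ]
```

View pics/w1c.png

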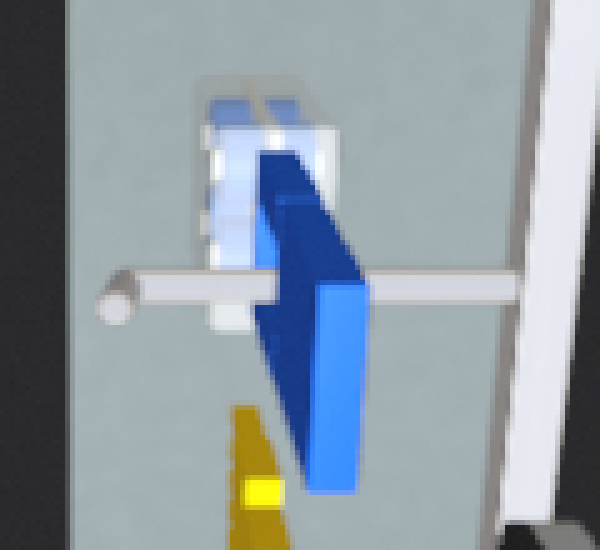

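Run:
```python
from h import *
p=pickle.load(open("w1.pkl","rb"))
P=np.array([onplane(p,300+u/5-.4,150+v/5-.4,2,.204) for u,v in [(317,283),(368,283),(357,493),(307,493)]])
print(P.round(4),P.mean(0).round(4))
for i,j in [(3,0),(2,1)]:
    e=P[j]-P[i]; print(np.degrees(np.arctan2(-e[0],e[1])),np.linalg.norm(e))
q=np.array([onplane(p,300+u/5-.4,150+v/5-.4,2,.148) for u,v in [(150,287),(515,287)]]); e=q[1]-q[0];print("peg",q,np.degrees(np.arctan2(e[1],e[0])))
t=np.array([.571,.110]); c=arm.get_obs()["tcp_pos"]; y=np.radians(77.7)
d=t-c[:2]; print("tool xy cm", 100*(d@[np.cos(y),np.sin(y)]),100*(d@[np.sin(y),-np.cos(y)]))
```

```text
[[0.5699 0.1335 0.204 ]
 [0.5792 0.1315 0.204 ]
 [0.5705 0.0886 0.204 ]
 [0.5609 0.0907 0.204 ]] [0.5701 0.1111 0.204 ]
-11.936975864659422 0.04379225296203052
-11.544215692537652 0.043795668978713946
peg [[0.53777174 0.11887446 0.148     ]
 [0.61919791 0.10102181 0.148     ]] -12.366404185405035
tool xy cm -3.23131766569306 5.05814537773699
```

```bash
python3 -m pendant '{"offset":[[-1.6,2.5,0],[-3.2,5.0,0],[-3.2,5.0,3],[-3.2,5.0,6],[-3.2,5.0,8],[-3.2,5.0,8],[-3.2,5.0,8]],"twist":[[0,0,0],[0,0,0],[0,0,0],[0,0,0],[0,0,0],[0,0,0],[0,0,0]],"jaw":[-0.4,-0.4,-0.4,-0.4,-0.4,-0.4,-0.4]}'
python3 - <<'E'
from h import *
o=arm.get_obs();print(o["tcp_pos"],o["orientation"],o["width"])
p=arm.get_image("wrist"); save(p,"wrist2")
E
```

```text
clock: 3.32
tcp_pos: [0.5715, 0.11, 0.2323]
orientation: [179.9, -0.0, 77.8]
force: [0.5, 0.5, 0.2]
width: 0.0596
[0.57147697 0.10996092 0.23232855] [ 1.79915823e+02 -2.69529080e-02  7.77555478e+01] 0.059602939093404306
```

View pics/wrist2.png

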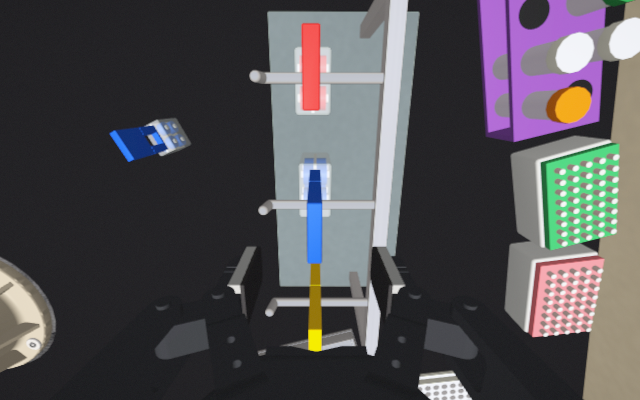

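The jaws are centred on the blue tab, which is at column 315 and midway between the fingers at 245 and 388. I'll go down and close.

```bash
python3 -m pendant '{"offset":[[0,-0.1,3],[0,-0.1,5],[0,-0.1,6.2],[0,-0.1,6.2],[0,-0.1,6.2],[0,-0.1,6.2],[0,-0.1,6.2],[0,-0.1,6.2],[0,-0.1,6.2]],"twist":[[0,0,0],[0,0,0],[0,0,0],[0,0,0],[0,0,0],[0,0,0],[0,0,0],[0,0,0],[0,0,0]],"jaw":[-0.4,-0.4,-0.4,-0.4,0.2,0.6,1,1,1]}'
```

```text
clock: 4.5
tcp_pos: [0.5708, 0.1094, 0.1698]
orientation: [179.9, -0.0, 77.7]
force: [0.5, 0.0, 4.4]
width: 0.0088
```

```bash
python3 -m pendant '{"offset":[[0,0,-0.3],[0,0,-0.8],[0,0,-1.4],[0,0,-2.0],[0,0,-2.2],[0,0,-2.2]],"twist":[[0,0,0],[0,0,0],[0,0,0],[0,0,0],[0,0,0],[0,0,0]],"jaw":[1,1,1,1,1,1]}'
python3 - <<'E'
from h import *
for n,(a,b,c,d) in {"side":(120,270,240,400),"scene":(140,290,270,430),"wrist":(100,400,160,500)}.items():
    p=arm.get_image(n); cv2.imwrite(f"pics/l_{n}.png",cv2.resize(p["image"][a:b,c:d],None,fx=3.5 if n!="wrist" else 1.5,fy=3.5 if n!="wrist" else 1.5,interpolation=3)[:,:,::-1])
i=[cv2.imread(f"pics/l_{n}.png") for n in("side","scene")]
h=min(x.shape[0] for x in i); o=np.hstack([x[:h] for x in i]); cv2.imwrite("pics/lift.png",cv2.resize(o,(800,int(h*800/o.shape[1]))))
E
```

```text
clock: 5.25
tcp_pos: [0.5705, 0.1094, 0.1913]
orientation: [180.0, -0.0, 77.7]
force: [-0.1, 0.5, -1.8]
width: 0.0092
```

View pics/lift.png

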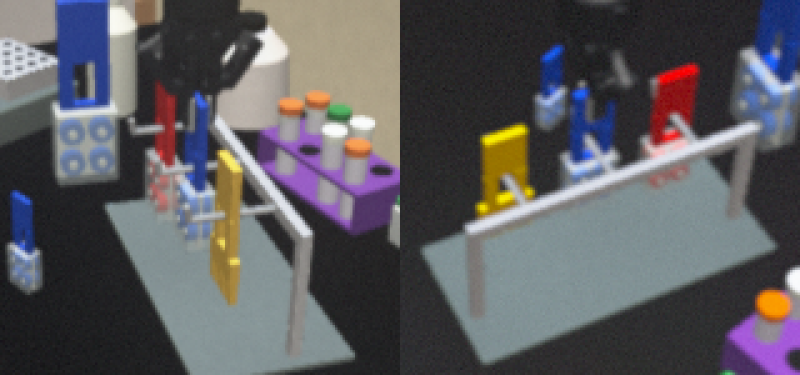

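View pics/l_wrist.png

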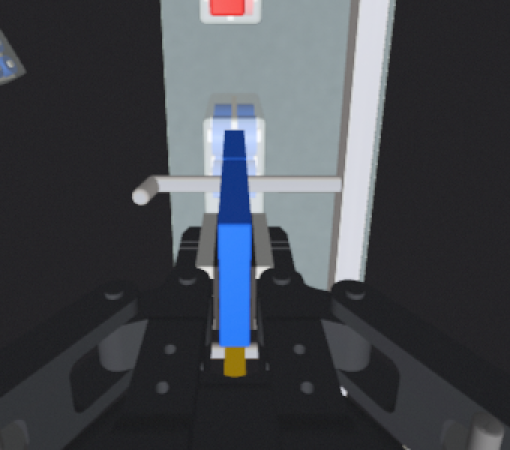

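The pack is held and lifted level, with the peg inside the slot. Next I'll slide it off to the stand's -x, which is tool -y.

```bash
python3 -m pendant '{"offset":[[0,-0.5,0],[0,-1.5,0],[0,-3,0],[0,-4.5,0],[0,-6,0],[0,-7.5,0],[0,-9,0],[0,-10,0],[0,-10,0]],"twist":[[0,0,0],[0,0,0],[0,0,0],[0,0,0],[0,0,0],[0,0,0],[0,0,0],[0,0,0],[0,0,0]],"jaw":[1,1,1,1,1,1,1,1,1]}'
python3 - <<'E'
from h import *
p=arm.get_image("side"); cv2.imwrite("pics/s3.png",cv2.resize(p["image"][60:300,180:440],None,fx=2.4,fy=2.4)[:,:,::-1])
E
```

```text
clock: 6.52
tcp_pos: [0.4721, 0.131, 0.1913]
orientation: [180.0, -0.0, 77.7]
force: [0.5, -0.2, -2.2]
width: 0.0094
```

View pics/s3.png

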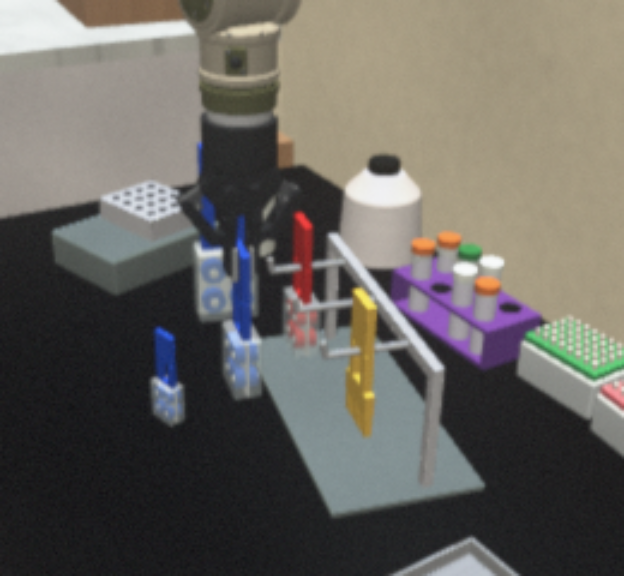

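```bash
python3 -m pendant '{"offset":[[0,0,-3],[0,0,-7],[0,0,-11],[-3,0.8,-14],[-8,2.2,-14],[-13,3.5,-14],[-18,4.9,-14],[-23,6.3,-14],[-28,7.6,-14],[-32,8.7,-14]],"twist":[[0,0,0],[0,0,0],[0,0,0],[0,0,0],[0,0,-3],[0,0,-6],[0,0,-9],[0,0,-12],[0,0,-15],[0,0,-17]],"jaw":[1,1,1,1,1,1,1,1,1,1]}'
python3 -m pendant '{"offset":[[0,0,0],[0,0,0],[0,0,0]],"twist":[[0,0,0],[0,0,0],[0,0,0]],"jaw":[1,1,1]}'
python3 - <<'E'
from h import *
c=arm.get_obs()["tcp_pos"];o=arm.get_obs()["orientation"]; y=np.radians(o[2]); d=np.array([.491,-.244])-c[:2]
print(c,o,"tool xy cm", 100*(d@[np.cos(y),np.sin(y)]),100*(d@[np.sin(y),-np.cos(y)]))
E
```

```text
clock: 7.82
tcp_pos: [0.4898, -0.2031, 0.3309]
orientation: [180.0, 0.0, 94.7]
force: [0.6, 0.7, -1.2]
width: 0.0091
clock: 8.2
tcp_pos: [0.4895, -0.1995, 0.3313]
orientation: [180.0, -0.0, 94.8]
force: [-0.7, -0.3, -0.1]
width: 0.0092
[ 0.489535   -0.19948162  0.33126229] [ 1.79988522e+02 -1.04032809e-02  9.47560998e+01] tool xy cm -4.448655641372238 -0.22312570653232208
```

```bash
python3 -m pendant '{"offset":[[-2,-0.1,0],[-4.4,-0.2,0],[-4.4,-0.2,3],[-4.4,-0.2,7],[-4.4,-0.2,11],[-4.4,-0.2,14],[-4.4,-0.2,16],[-4.4,-0.2,17.5],[-4.4,-0.2,17.5],[-4.4,-0.2,17.5]],"twist":[[0,0,0],[0,0,0],[0,0,0],[0,0,0],[0,0,0],[0,0,0],[0,0,0],[0,0,0],[0,0,0],[0,0,0]],"jaw":[1,1,1,1,1,1,1,1,1,1]}'
python3 - <<'E'
from h import *
i=[]
for n,(a,b,c,d) in {"side":(200,400,280,460),"scene":(150,350,130,310)}.items():
    p=arm.get_image(n); i.append(cv2.resize(p["image"][a:b,c:d],None,fx=2.2,fy=2.2,interpolation=3)[:,:,::-1])
cv2.imwrite("pics/t1.png",np.hstack(i)); print(arm.get_obs()["tcp_pos"],arm.get_obs()["force"])
E
```

```text
clock: 9.45
tcp_pos: [0.4915, -0.2451, 0.1569]
orientation: [179.9, 0.0, 94.7]
force: [0.4, 0.7, -1.2]
width: 0.009
[ 0.49167523 -0.24501059  0.15717239] [ 0.82892695  0.00426963 -1.05933684]
```

View pics/t1.png

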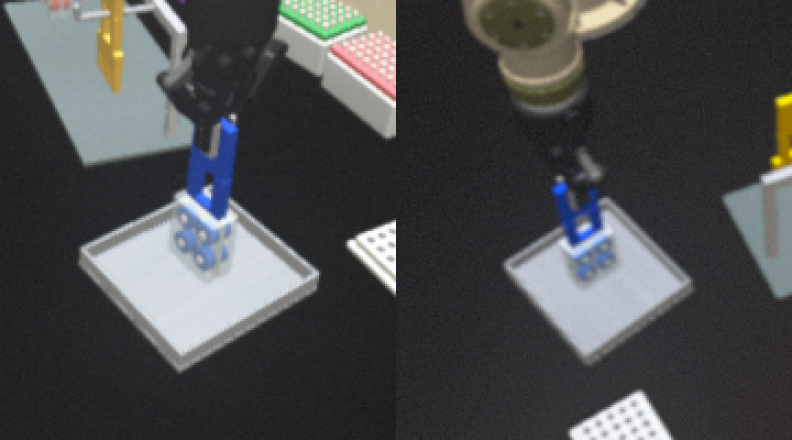

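The pack hangs upright over the middle of the tray. I'll lower it until it touches.

```bash
python3 -m pendant '{"offset":[[0,0,0.6],[0,0,1.1],[0,0,1.4],[0,0,1.6],[0,0,1.7],[0,0,1.7]],"twist":[[0,0,0],[0,0,0],[0,0,0],[0,0,0],[0,0,0],[0,0,0]],"jaw":[1,1,1,1,1,1]}'
python3 -m pendant '{"offset":[[0,0,0.05],[0,0,0.1],[0,0,0.1]],"twist":[[0,0,0],[0,0,0],[0,0,0]],"jaw":[1,1,1]}'
```

```text
clock: 10.3
tcp_pos: [0.4911, -0.2445, 0.1391]
orientation: [180.0, -0.0, 94.7]
force: [-0.3, 0.2, -1.5]
width: 0.0094
clock: 10.68
tcp_pos: [0.4911, -0.2444, 0.1381]
orientation: [180.0, -0.0, 94.7]
force: [0.3, -0.3, 0.2]
width: 0.0094
```

```bash
python3 -m pendant '{"offset":[[0,0,0.05],[0,0,0.1],[0,0,0.1]],"twist":[[0,0,0],[0,0,0],[0,0,0]],"jaw":[1,1,1]}'
```

```text
clock: 11.05
tcp_pos: [0.4912, -0.2446, 0.1381]
orientation: [180.0, 0.0, 94.7]
force: [-1.2, 2.0, 5.3]
width: 0.0093
```

The force is 5 N upward, so the pack is on the tray floor. I'll release gently and retreat.

```bash
python3 -m pendant '{"offset":[[0,0,0],[0,0,0],[0,0,0],[0,0,0],[0,0,0],[0,0,0],[0,0,0]],"twist":[[0,0,0],[0,0,0],[0,0,0],[0,0,0],[0,0,0],[0,0,0],[0,0,0]],"jaw":[0.7,0.6,0.5,0.3,0.1,-0.2,-0.2]}'
python3 - <<'E'
from h import *
p=arm.get_image("side"); i=cv2.resize(p["image"][200:400,280:460],None,fx=2.2,fy=2.2); w=arm.get_image("wrist")["image"]; w=cv2.resize(w,(396*640//400*2//3,264))
cv2.imwrite("pics/r1.png",i[:,:,::-1]);cv2.imwrite("pics/r2.png",w[:,:,::-1])
E
```

```text
clock: 11.92
tcp_pos: [0.491, -0.2444, 0.1371]
orientation: [180.0, -0.0, 94.7]
force: [-0.4, -0.1, 0.2]
width: 0.0512
```

View pics/r1.png

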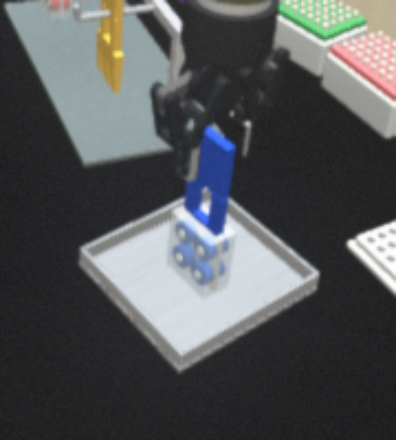

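View pics/r2.png

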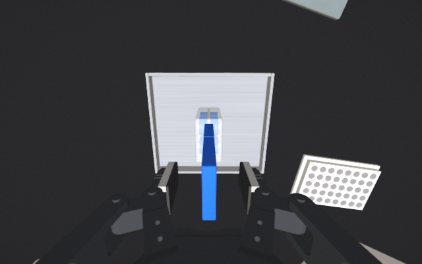

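The pack stands free between the open fingers, so I'll retreat straight up.

```bash
python3 -m pendant '{"offset":[[0,0,-1],[0,0,-3],[0,0,-6],[0,0,-10],[0,0,-14],[0,0,-18],[0,0,-18],[0,0,-18]],"twist":[[0,0,0],[0,0,0],[0,0,0],[0,0,0],[0,0,0],[0,0,0],[0,0,0],[0,0,0]],"jaw":[-0.2,-0.2,-0.2,-0.2,-0.2,-0.2,-0.2,-0.2]}'
python3 - <<'E'
from h import *
p=arm.get_image("side"); save(p,"f_side"); q=arm.get_image("scene"); save(q,"f_scene")
for t in ("blue_tab","red_tab"): print([(np.round(r["position"]).tolist(),round(r["confidence"],2)) for r in arm.pinpoint(t,q)])
print(proj(q,[.491,-.2445,.154]))
E
```

```text
clock: 13.02
tcp_pos: [0.491, -0.2444, 0.3172]
orientation: [180.0, 0.0, 94.7]
force: [0.2, 0.4, -0.4]
width: 0.0511
[([332.0, 163.0], 0.65), ([424.0, 134.0], 0.56), ([212.0, 238.0], 0.55)]
[([382.0, 175.0], 0.78)]
[212.07339143 241.41948456]
```

View pics/f_side.png

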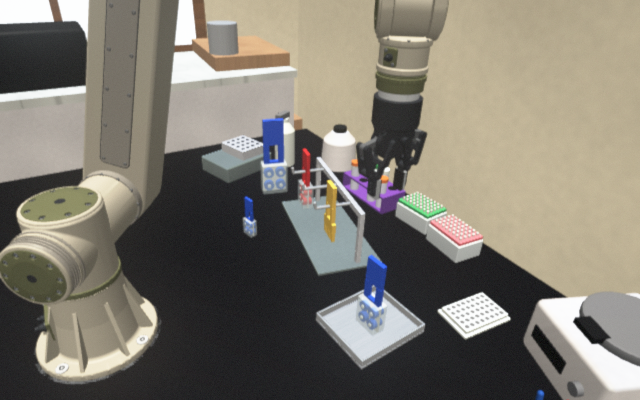

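View pics/f_scene.png

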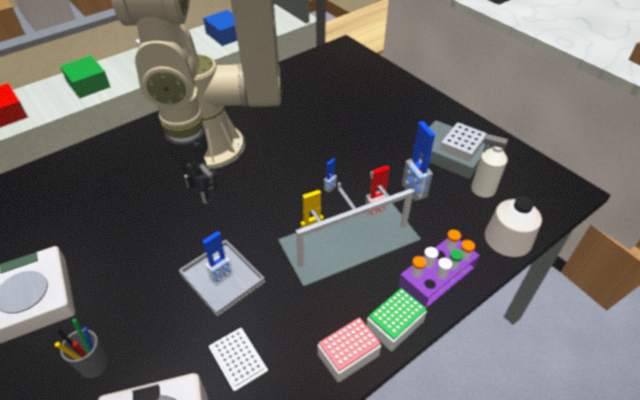

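The blue pack stands upright in the tray (side 373,295; scene 216,257). Red (scene 380,185) and yellow still hang, and the gripper is clear of everything.

```bash
python3 -c "
from bench import arm
print(arm.sign_off())"
```

```text
the job is handed in; nothing more can be done
None
```

The blue syringe-filter pack is off its peg and standing upright in the steel tray, and the job was handed in at about 13 s. I took the middle-sized blue pack, the one on the middle peg, not the large and small look-alikes standing on the table.

- **Off the peg:** I lifted it 22 mm and slid it off level. The wrist force read about 2 N at the end of the slide.
- **Into the tray:** I lowered it near the tray's middle until the force rose to 5 N, then opened the jaws and backed straight up.
- **Last checks:** The final side and scene pictures show the pack upright inside the tray, the red pack and yellow comb still on their pegs, and the gripper clear. The network's tab point in the scene picture was about 3 px from where I expected it. No check failed.

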